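# Spread the oiled bun feet out to dry

### The job

The five oak bun feet lying heaped in the drying tray are wet with oil: take the red-handled spreader off its hook and use it to spread them over the tray in a single layer, with at least one in each of the four marked quarters and about 30 mm of clear space between each foot and the next, then hang the spreader back on its hook. Do not touch the wet feet with the gripper, keep them in the tray, and leave everything else on the bench where it is.

Things in the scene. Friction and masses are not known exactly. Their poses are not given: they have to be found in the camera images.
- tray: fixed grey drying tray, outside 262 mm (x) by 352 mm (y), walls 6 mm thick and 36 mm tall, floor 6 mm thick, so inside 250 by 340 mm; two painted yellow lines along its own x and y axes cross at its middle and divide the floor into quarters; origin under its centre on the bench
- spreader: spreader, 0.22 kg, 160 mm tall, hanging upright: red grip block 30 (own x) x 68 (y) x 60 mm tall, below it a 16 mm steel shaft (45 mm bare), at the bottom a flat aluminium blade 8 (x) x 46 (y) x 55 mm tall, alike on both faces. Origin: middle of the block's underside, z up: block z 0 to +60, blade -45 to -100 mm
- hook_seat (a point): on the fixed hook stand: where the spreader's origin sits when hung, midway between two prongs, level with their tops, 160 mm above the bench; axes are the stand's. The prongs (8 mm thick, centres 48 mm apart) run along x from a green post (face at x +52 mm, no taller than the prongs) to tips at x -37 mm turned up 12 mm. The block rests on the prongs; it comes off 20-30 mm up, then out to -x
- bun1: turned oak bun foot, a squat round piece 62 mm in diameter at mid-height (44 mm at its flat top and bottom) and 34 mm tall, about 85 g, slippery with oil; origin at its centre, z along its axis of revolution
- bun2: turned oak bun foot, a squat round piece 62 mm in diameter at mid-height (44 mm at its flat top and bottom) and 34 mm tall, about 85 g, slippery with oil; origin at its centre, z along its axis of revolution
- bun3: turned oak bun foot, a squat round piece 62 mm in diameter at mid-height (44 mm at its flat top and bottom) and 34 mm tall, about 85 g, slippery with oil; origin at its centre, z along its axis of revolution
- bun4: turned oak bun foot, a squat round piece 62 mm in diameter at mid-height (44 mm at its flat top and bottom) and 34 mm tall, about 85 g, slippery with oil; origin at its centre, z along its axis of revolution
- bun5: turned oak bun foot, a squat round piece 62 mm in diameter at mid-height (44 mm at its flat top and bottom) and 34 mm tall, about 85 g, slippery with oil; origin at its centre, z along its axis of revolution
- oil_tin: blue oil tin with a yellow band, 84 dia x 130 mm, bystander; origin under its middle
- glue: white glue bottle with a red cap, 56 dia x 150 mm, bystander; origin under its middle
- spirit: amber spirit bottle, 66 dia x 190 mm, bystander; origin under its middle
- jar: glass jar with a steel lid, 72 dia x 90 mm, bystander; origin under its middle
- mallet: hammer lying on the bench, bystander; origin under its middle
- driver: screwdriver with an orange handle lying on the bench, bystander; origin under its middle
Mind the look-alikes: they are no part of the job. What is shaped like the bun5 but orange is not meant.

How it is judged:
On the way, in this order (a step that is already met when the one before it is completed fails the run):
1. the spreader is lifted off its hook (its origin more than 60 mm from the hook seat) (distance between spreader and hook_seat above 0.06 m), for 0.2 s.
2. the feet are spread over the tray in one layer (z of each of bun1, bun2, bun3, bun4, bun5 in the frame of tray below 0.039 m and x of bun1 in the frame of tray between -0.125 and 0.125 m and y of bun1 in the frame of tray between -0.17 and 0.17 m and linear speed of each of bun1, bun2, bun3, bun4, bun5 below 0.02 m/s and x of bun2 in the frame of tray between -0.125 and 0.125 m and y of bun2 in the frame of tray between -0.17 and 0.17 m and x of bun3 in the frame of tray between -0.125 and 0.125 m and y of bun3 in the frame of tray between -0.17 and 0.17 m and x of bun4 in the frame of tray between -0.125 and 0.125 m and y of bun4 in the frame of tray between -0.17 and 0.17 m and x of bun5 in the frame of tray between -0.125 and 0.125 m and y of bun5 in the frame of tray between -0.17 and 0.17 m and horizontal distance between bun1 and bun2 above 0.082 m and horizontal distance between each of bun1, bun2 and bun3 above 0.082 m and horizontal distance between each of bun1, bun2, bun3 and bun4 above 0.082 m and horizontal distance between each of bun1, bun2, bun3, bun4 and bun5 above 0.082 m and ((x of bun1 in the frame of tray above 0 m and y of bun1 in the frame of tray above 0 m) or (x of bun2 in the frame of tray above 0 m and y of bun2 in the frame of tray above 0 m) or (x of bun3 in the frame of tray above 0 m and y of bun3 in the frame of tray above 0 m) or (x of bun4 in the frame of tray above 0 m and y of bun4 in the frame of tray above 0 m) or (x of bun5 in the frame of tray above 0 m and y of bun5 in the frame of tray above 0 m)) and ((x of bun1 in the frame of tray above 0 m and y of bun1 in the frame of tray below 0 m) or (x of bun2 in the frame of tray above 0 m and y of bun2 in the frame of tray below 0 m) or (x of bun3 in the frame of tray above 0 m and y of bun3 in the frame of tray below 0 m) or (x of bun4 in the frame of tray above 0 m and y of bun4 in the frame of tray below 0 m) or (x of bun5 in the frame of tray above 0 m and y of bun5 in the frame of tray below 0 m)) and ((x of bun1 in the frame of tray below 0 m and y of bun1 in the frame of tray above 0 m) or (x of bun2 in the frame of tray below 0 m and y of bun2 in the frame of tray above 0 m) or (x of bun3 in the frame of tray below 0 m and y of bun3 in the frame of tray above 0 m) or (x of bun4 in the frame of tray below 0 m and y of bun4 in the frame of tray above 0 m) or (x of bun5 in the frame of tray below 0 m and y of bun5 in the frame of tray above 0 m)) and ((x of bun1 in the frame of tray below 0 m and y of bun1 in the frame of tray below 0 m) or (x of bun2 in the frame of tray below 0 m and y of bun2 in the frame of tray below 0 m) or (x of bun3 in the frame of tray below 0 m and y of bun3 in the frame of tray below 0 m) or (x of bun4 in the frame of tray below 0 m and y of bun4 in the frame of tray below 0 m) or (x of bun5 in the frame of tray below 0 m and y of bun5 in the frame of tray below 0 m))), for 0.2 s.
At the end, for the whole second after the job is handed in: All five feet rest in the tray in one layer (centres under 39 mm up), one or more centred in each marked quarter, every two at least 82 mm apart between centres (20 mm clear); the spreader hangs at rest on its hook, upright within 0.2 rad, within 22 mm of the seat across and -6 to +8 mm in height (all of step 2 and horizontal distance between spreader and hook_seat below 0.022 m and z of spreader in the frame of hook_seat between -0.006 and 0.008 m and angle between spreader's own z axis and vertical below 0.2 rad and linear speed of spreader below 0.03 m/s); the robot touches nothing.
It fails at once if the gripper or arm touches a wet foot (over 0.5 N) (contact force between any of the fingers, the arm and bun1 above 0.5 N or contact force between any of the fingers, the arm and bun2 above 0.5 N or contact force between any of the fingers, the arm and bun3 above 0.5 N or contact force between any of the fingers, the arm and bun4 above 0.5 N or contact force between any of the fingers, the arm and bun5 above 0.5 N).
It fails at once if a bystander on the bench is moved by more than 30 mm (distance of any of oil_tin, glue, spirit, jar, mallet, driver from where it was at the start of the episode above 0.03 m).
It also fails if it takes over 72 s, if anything falls off the work surface, if the arm or the gripper's body presses on something with over 40 N, if the wrist force passes 120 N, or if a joint passes its speed limit or range.

### The arm

A 6-joint arm with a two-finger parallel gripper is mounted at the origin on the work surface. World frame = base frame: x ahead of the robot, y to its left, z up, the work surface at z = 0. Lengths are in m, angles in rad, forces in N, time in s.
With the tool pointing down it reaches from about 0.4 to 0.825 m from the base axis. Payload 7 kg.
Tool frame: the origin (TCP) lies where the fingers leave the gripper's body, on its centre line; the fingertips stand 73 mm ahead of it and the grasp point (between the pads) lies 54 mm ahead of it; z points along the fingers, y is the line along which they close (so a half turn about z gives the same grasp; the last joint's range is limited). The gripper opens to 85 mm and grips with 20 to 120 N. Pads are 22 mm wide; open, the fingers measure 114 mm over their backs; the gripper's body (76 mm by 85 mm) begins 54 mm behind the grasp point. The pads swing forward as they close: fully open they stand 13 mm farther back than shut.
Start: joints at [-0.848, 0.359, 0.012, 0, -1.224, -0.288], TCP at [0.284, -0.612, 0.304] pointing down, gripper open.
Joint ranges: [-3.07, 3.07], [-1.43, 2.12], [-1.02, 1.25], [-3.03, 1.67], [-3.05, -0], [-3.03, 3.03]. Speed limits (rad/s): [2.39, 2.39, 3.01, 3.14, 3.14, 3.14].

### API

Orientations are given as a unit quaternion [w, x, y, z].
In Python, from station import monitor, optics, order, spotter gives the robot as it stands. The module is installed in compiled form; this text tells all that it offers.
- The arm moves only by the tool send_rows, never from a script. Its argument "motion" is a list of rows, each an object with "xyz": the shift along the tool's x, y, z in m, a list of three; "dr": the turn, a rotation vector about the tool's x, y, z in rad, a list of three; "gripper": the finger opening in m, from 0 to 0.0854. In form: [{"xyz": [tx, ty, tz], "dr": [wx, wy, wz], "gripper": gripper}, ...]. A call has exactly 10 rows; each row shifts and turns the commanded pose from where the row before left it, along the tool's axes as they then stand; what a row does not reach is not made up. A row lasts 1/10 s, in which the tool goes at most 50 mm and 8.59 degrees, less where a joint would pass 70% of its speed; a pose out of reach is approached as far as the arm can. A call is refused whole if a number of a shift passes 0.05 or a number of a turn 0.15, either way. A call with a gripper value outside its range is refused whole. The fingers move at their own pace and stop on an object; "force" is the grip in N (left out, the last holds). Time passes only in rows, so rows that do not move let the fingers close, or fill a call up. It gives the time, the measured TCP pose, the force, the opening and the grip force at its end, in the units of the state.
- monitor.sense(): the state, without advancing time (a new reading comes with each control period).
- optics.grab_frame(name): name is "scene" or "side" or "wrist"; returns the picture (420x560x3 uint8, red, green, blue); there is no depth.
- optics.camera_model(name): a dict with "mtx" (3x3 intrinsics, pixels), "rvec" (rotation vector, rad) and "tvec" (3), from world to camera coordinates, as OpenCV has them. Camera axes: x right, y down, z forward; pixel columns grow to the right and rows downward; lengths in m; the calibration is good to about 2 mm. The wrist camera is an equidistant fisheye: a pixel r from the principal point sees the ray r / f radians off the axis. A picture is of the moment at which its call begins: read the wrist's pose just before it. camera_model takes no time and is no camera call; for the wrist camera it gives the pose at the moment of the call.
- order.hand_in(): hands the job in; it is judged then, once.
Trained networks look in the newest picture that a camera, given by its name, has taken for a name from the list of things; names that differ only in an ending like _2 or _b are one class to them, and where a whole thing is asked for, a point or a joint stands for the part that bears it (a point fixed in the world has none). Each returns a list of dicts, best first, with "confidence" (0 to 1); they miss things now and then, are a little off and sometimes report something else, mostly with a low value. They report only what shows in the picture. A call takes as long as a camera call. They do not tell look-alikes from the thing itself.
- spotter.find_in(camera, thing): "position" ([row, column] in pixels, amid what is visible of it).
- spotter.regions_of(camera, thing): "mask" (420x560 bool, what is visible of it) and "position" ([row, column] in pixels, amid what is visible of it).
The state is a dict: "clock": time; "joint_positions": joint angles; "joint_vel": joint speeds; "joint_efforts": joint torques, N m; "eef_pos": TCP position; "orientation": TCP orientation; "force": force on the tool from outside, world axes, zero at the start; "wrist_torque": the same for the moment, N m; "opening": finger opening in m; "finger_force": force on a finger pad.
Only numpy, scipy, OpenCV 4.12 (cv2) and the standard library are available. Lean on these libraries where they do the work, as an engineer would, in place of code of your own. Each camera call takes 0.05 s, during which the arm holds its last target. There are 200 camera calls.

## Working session

There is one attempt and no reset: what is moved stays moved. The work goes in short steps, Python scripts to look and compute and a tool call to move; the robot and the scene stay as the last step left them, time stands still between calls to the robot, and variables do not carry over. Pictures are saved under pics/ and viewed, at most 10 in all, crops included, and the job is handed in when it is done.

Besides the shell and the picture viewer there is one more tool, called after "Emit:" as name(argument=value, ...) on one line, values as JSON. send_rows: Moves the arm, as the interface text tells. Its arguments: {"type":"object","properties":{"motion":{"type":"array"},"force":{"type":"number"}},"required":["motion"]}

```bash
mkdir -p pics
cat > h.py <<'E'
import numpy as np, cv2
from station import monitor, optics, order, spotter
from scipy.spatial.transform import Rotation as R
def model(n):
    m=optics.camera_model(n); return np.array(m["mtx"]),R.from_rotvec(np.ravel(m["rvec"])).as_matrix(),np.ravel(m["tvec"])
def ray(n,row,col):
    K,Rm,t=model(n)
    x=np.array([(col-K[0,2])/K[0,0],(row-K[1,2])/K[1,1]])
    if n=="wrist":
        th=np.linalg.norm(x); d=np.r_[x/max(th,1e-9)*np.sin(th),np.cos(th)]
    else: d=np.r_[x,1]
    return -Rm.T@t, Rm.T@d
def onz(n,row,col,z):
    c,d=ray(n,row,col); return c+d*(z-c[2])/d[2]
def proj(n,P):
    K,Rm,t=model(n); p=Rm@np.asarray(P,float)+t
    if n=="wrist":
        th=np.arctan2(np.hypot(p[0],p[1]),p[2]); x=p[:2]/np.hypot(p[0],p[1])*th
    else: x=p[:2]/p[2]
    return np.array([K[1,1]*x[1]+K[1,2],K[0,0]*x[0]+K[0,2]])
def save(n,f):
    im=optics.grab_frame(n); cv2.imwrite("pics/"+f+".png",cv2.cvtColor(im,cv2.COLOR_RGB2BGR)); return im
E
python3 - <<'E'
from h import *
a=save("scene","tmp1");b=save("side","tmp2");
cv2.imwrite("pics/p1.png",np.hstack([cv2.imread("pics/tmp1.png")])); 
for n in("scene","side"):
  print(n,np.round(ray(n,210,280),3).tolist())
  for t in ["tray","spreader","bun1","hook_seat","oil_tin","glue","spirit","jar","mallet","driver"]:
    print(t,[(np.round(d["position"]).tolist(),round(d["confidence"],2)) for d in spotter.find_in(n,t)][:8])
s=monitor.sense();print(s["eef_pos"],s["orientation"],s["clock"])
E
```

```text
scene [[1.367, 0.045, 1.042], [-0.662, -0.028, -0.749]]
tray [([241.0, 275.0], 0.74), ([233.0, 244.0], 0.25)]
spreader [([176.0, 153.0], 0.93), ([297.0, 286.0], 0.72)]
bun1 [([232.0, 294.0], 0.69), ([249.0, 264.0], 0.66), ([231.0, 270.0], 0.63), ([222.0, 259.0], 0.6), ([231.0, 247.0], 0.57), ([185.0, 234.0], 0.55)]
hook_seat [([212.0, 159.0], 0.8)]
oil_tin [([202.0, 401.0], 0.86)]
glue [([286.0, 330.0], 0.84)]
spirit [([290.0, 210.0], 0.65)]
jar [([299.0, 285.0], 0.8), ([232.0, 111.0], 0.19)]
mallet [([264.0, 459.0], 0.71)]
driver [([228.0, 115.0], 0.82)]
side [[0.156, 0.584, 1.055], [0.338, -0.503, -0.796]]
tray [([229.0, 274.0], 0.55)]
spreader [([131.0, 371.0], 0.63)]
bun1 [([283.0, 336.0], 0.94), ([241.0, 264.0], 0.77), ([213.0, 291.0], 0.73), ([230.0, 370.0], 0.71), ([227.0, 282.0], 0.66), ([212.0, 268.0], 0.62), ([378.0, 124.0], 0.54)]
hook_seat []
oil_tin [([358.0, 219.0], 0.56)]
glue [([231.0, 187.0], 0.85), ([135.0, 368.0], 0.66)]
spirit [([154.0, 247.0], 0.68)]
jar [([200.0, 204.0], 0.86), ([124.0, 351.0], 0.74), ([213.0, 291.0], 0.16)]
mallet [([379.0, 126.0], 0.71)]
driver [([123.0, 349.0], 0.55)]
[ 0.2842862  -0.61218419  0.30392603] [ 3.29955785e-06 -2.15669388e-01  9.76466443e-01 -1.06560950e-05] 1.1
```

View pics/tmp1.png

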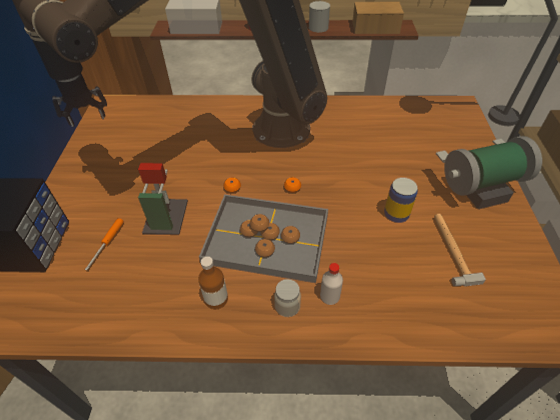

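View pics/tmp2.png

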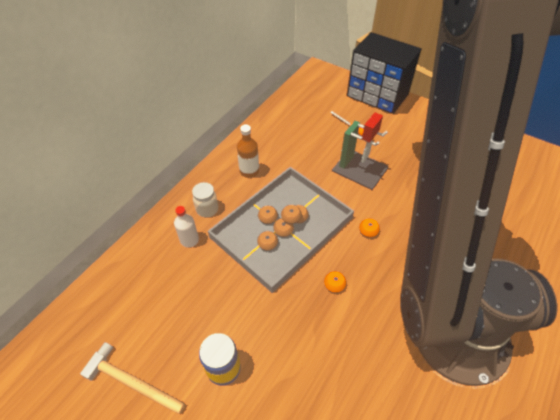

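```bash
cat > fit.py <<'E'
from h import *
from scipy.optimize import minimize
def boxpts(p,hx,hy,z0,z1):
    c,s=np.cos(p[2]),np.sin(p[2])
    return [(p[0]+c*a*hx-s*b*hy,p[1]+s*a*hx+c*b*hy,z) for a in(-1,1) for b in(-1,1) for z in(z0,z1)]
def fitbox(masks,p0,hx,hy,z0,z1,S=4):
    M={n:cv2.resize(m.astype(np.uint8)*255,None,fx=S,fy=S,interpolation=cv2.INTER_LINEAR)>127 for n,m in masks.items()}
    def cost(p):
        c=0
        for n,m in M.items():
            q=np.array([proj(n,P)[::-1] for P in boxpts(p,hx,hy,z0,z1)])
            h=cv2.convexHull(((q+.5)*S).astype(np.float32)).round().astype(np.int32)
            im=np.zeros(m.shape,np.uint8); cv2.fillConvexPoly(im,h,1); im=im>0
            c+=1-(im&m).sum()/max((im|m).sum(),1)
        return c
    best=None
    for y in ([p0[2]] if len(p0)>3 else np.radians([-75,-50,-25,0,25,50,75])):
        sim=np.array([p0[:2]+[y],[p0[0]+.02,p0[1],y],[p0[0],p0[1]+.02,y],[p0[0],p0[1],y+.25]])
        r=minimize(cost,sim[0],method="Nelder-Mead",options=dict(initial_simplex=sim,xatol=2e-4,fatol=1e-4,maxiter=200))
        if best is None or r.fun<best.fun: best=r
    return best.x,best.fun
def hull(m):
    k=cv2.findContours(m.astype(np.uint8),0,2)[0]; c=max(k,key=cv2.contourArea)
    o=np.zeros(m.shape,np.uint8); cv2.fillConvexPoly(o,cv2.convexHull(c),1); return o>0
E
python3 - <<'E'
from fit import *
mt,mr={},{}
for n,(r,c) in {"scene":(172,152),"side":(127,372)}.items():
    im=optics.grab_frame(n)
    hsv=cv2.cvtColor(im,cv2.COLOR_RGB2HSV)
    red=(((hsv[...,0]<5)|(hsv[...,0]>174))&(hsv[...,1]>150)&(hsv[...,2]>60)).astype(np.uint8)
    w=np.zeros_like(red); w[r-20:r+20,c-20:c+20]=1; mr[n]=hull(red&w)
    mt[n]=hull(spotter.regions_of(n,"tray")[0]["mask"])
    print(n,mr[n].sum(),mt[n].sum())
    b=cv2.imread(f"pics/tmp{1 if n=='scene' else 2}.png")
    if n=="scene": crop=b[185:285,195:335]
    else: crop=b[165:290,200:360]
    cv2.imwrite(f"pics/c_{n}.png",cv2.resize(crop,None,fx=3,fy=3,interpolation=cv2.INTER_CUBIC))
c=np.vstack([cv2.copyMakeBorder(cv2.imread(f"pics/c_{n}.png")[:300],0,0,0,60,0)[:,:480] if 0 else cv2.resize(cv2.imread(f"pics/c_{n}.png"),(420,300)) for n in mt]); cv2.imwrite("pics/p3.png",c)
p0=onz("scene",235,268,.0)[:2].tolist(); print("tray",p0,fitbox(mt,p0,.131,.176,0,.036))
p0=onz("scene",172,152,.19)[:2].tolist(); print("block",p0,fitbox(mr,p0,.015,.034,.16,.22,8))
E
```

```text
scene 166 8485
side 224 9901Traceback (most recent call last):
  File "<stdin>", line 15, in <module>
  File "fit.py", line 19, in fitbox
    r=minimize(cost,sim[0],method="Nelder-Mead",options=dict(initial_simplex=sim,xatol=2e-4,fatol=1e-4,maxiter=200))
    res = _minimize_neldermead(fun, x0, args, callback, bounds=bounds,
                               **options)
    fxcc = func(xcc)
    fx = function(np.copy(x), *(wrapper_args + args))
  File "fit.py", line 11, in cost
    q=np.array([proj(n,P)[::-1] for P in boxpts(p,hx,hy,z0,z1)])
                ~~~~^^^^^
  File "h.py", line 16, in proj
    K,Rm,t=model(n); p=Rm@np.asarray(P,float)+t
           ~~~~~^^^
  File "h.py", line 5, in model
    m=optics.camera_model(n); return np.array(m["mtx"]),R.from_rotvec(np.ravel(m["rvec"])).as_matrix(),np.ravel(m["tvec"])
ValueError: time passes only in moves, steps and waits
```

View pics/p3.png

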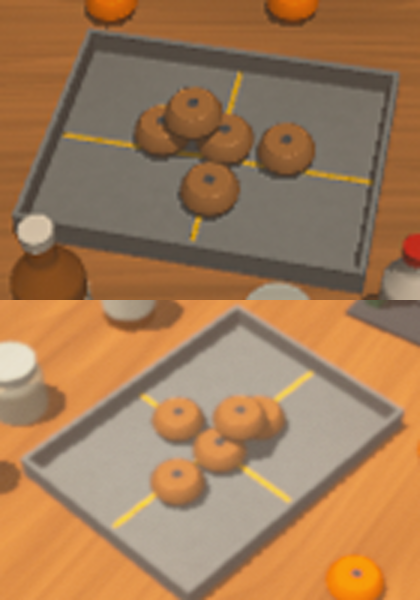

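The crops show four feet on the floor and one on top of the two at upper left (scene crop (195,110)). The two orange look-alikes lie outside the tray. Next I cache the camera models and fit again.

```bash
python3 - <<'E'
s=open("h.py").read()
s=s.replace("def model(n):\n    m=","_c={}\ndef model(n):\n    if n in _c: return _c[n]\n    _c[n]=_model(n); return _c[n]\ndef _model(n):\n    m=")
s+="""
def fresh(n): _c.pop(n,None); im=None; _c[n]=_model(n); return optics.grab_frame(n)
"""
open("h.py","w").write(s)
E
cat > buns.py <<'E'
from fit import *
TRAY=None
def lineint(rays):
    A=np.zeros((3,3));b=np.zeros(3)
    for c,d in rays:
        d=d/np.linalg.norm(d);P=np.eye(3)-np.outer(d,d);A+=P;b+=P@c
    return np.linalg.solve(A,b)
E
python3 - <<'E'
from buns import *
print(monitor.sense()["clock"])
mt,mr={},{}
for n,(r,c) in {"scene":(172,152),"side":(127,372)}.items():
    im=cv2.cvtColor(cv2.imread(f"pics/tmp{1 if n=='scene' else 2}.png"),cv2.COLOR_BGR2RGB)
    hsv=cv2.cvtColor(im,cv2.COLOR_RGB2HSV)
    red=(((hsv[...,0]<5)|(hsv[...,0]>174))&(hsv[...,1]>150)&(hsv[...,2]>60)).astype(np.uint8)
    w=np.zeros_like(red); w[r-20:r+20,c-20:c+20]=1; mr[n]=hull(red&w)
    mt[n]=hull(spotter.regions_of(n,"tray")[0]["mask"])
    ys,xs=np.nonzero(mr[n]);print(n,ys.min(),ys.max(),xs.min(),xs.max())
p0=onz("scene",235,268,.0)[:2].tolist(); t,f=fitbox(mt,p0,.131,.176,0,.036);print("tray",t,f)
for n in mt:
    m=hull(mt[n]); print(n,[np.round(proj(n,P)).tolist() for P in boxpts(t,.131,.176,.036,.036)[::2]])
p0=onz("scene",172,152,.19)[:2].tolist(); b,f=fitbox(mr,p0,.015,.034,.16,.22,8);print("block",p0,b,f)
for n in mr:
    print(n,np.round([proj(n,P) for P in boxpts(b,.015,.034,.16,.22)]).tolist())
c,s=np.cos(t[2]),np.sin(t[2])
A=[(232,294),(249,264),(231,270),(222,259),(231,247)]
for r in A:
    for z in(.023,.057):
        p=onz("scene",*r,z);d=p[:2]-t[:2]; print(r,z,np.round(p,3),np.round([c*d[0]+s*d[1],-s*d[0]+c*d[1]],3),np.round(proj("side",p)))
print("side",np.round([onz("side",*r,.023) for r in[(241,264),(213,291),(227,282),(212,268)]],3).tolist())
for k,v in dict(oil_tin=(202,401,.065),glue=(286,330,.07),spirit=(290,210,.08),jar=(299,285,.045),driver=(228,115,.01)).items(): print(k,np.round(onz("scene",*v),3))
E
```

```text
1.3
scene 163 170 138 161
side 113 135 365 381
tray [ 0.5662614  -0.03421338 -0.18267425] 0.055619707307421495
scene [[194.0, 224.0], [209.0, 328.0], [256.0, 198.0], [276.0, 316.0]]
side [[209.0, 354.0], [286.0, 271.0], [165.0, 290.0], [229.0, 207.0]]
block [0.46526517686109103, -0.3764078590726621] [ 0.46855162 -0.37711649  0.17423414] 1.1237954341324436
scene [[178.0, 143.0], [163.0, 138.0], [175.0, 165.0], [161.0, 161.0], [185.0, 142.0], [170.0, 137.0], [182.0, 165.0], [167.0, 160.0]]
side [[127.0, 379.0], [112.0, 382.0], [142.0, 372.0], [126.0, 376.0], [125.0, 369.0], [109.0, 372.0], [139.0, 363.0], [123.0, 366.0]]
(232, 294) 0.023 [0.557 0.053 0.023] [-0.025  0.084] [244. 268.]
(232, 294) 0.057 [0.584 0.053 0.057] [0.002 0.089] [233. 259.]
(249, 264) 0.023 [ 0.624 -0.038  0.023] [0.058 0.007] [212. 266.]
(249, 264) 0.057 [ 0.649 -0.035  0.057] [0.082 0.014] [202. 259.]
(231, 270) 0.023 [ 0.554 -0.023  0.023] [-0.014  0.009] [226. 283.]
(231, 270) 0.057 [ 0.581 -0.02   0.057] [0.012 0.016] [216. 275.]
(222, 259) 0.023 [ 0.518 -0.06   0.023] [-0.043 -0.034] [223. 300.]
(222, 259) 0.057 [ 0.546 -0.056  0.057] [-0.016 -0.025] [213. 292.]
(231, 247) 0.023 [ 0.555 -0.095  0.023] [ 0.    -0.062] [210. 296.]
(231, 247) 0.057 [ 0.582 -0.091  0.057] [ 0.026 -0.053] [200. 288.]
side [[0.571, 0.051, 0.023], [0.56, -0.077, 0.023], [0.555, -0.019, 0.023], [0.621, -0.042, 0.023]]
oil_tin [0.464 0.394 0.065]
glue [0.779 0.15  0.07 ]
spirit [ 0.802 -0.17   0.08 ]
jar [0.806 0.029 0.045]
driver [ 0.538 -0.525  0.01 ]
```

Run:
```python
from buns import *
mr={}
for n,(r,c) in {"scene":(172,152),"side":(127,372)}.items():
    im=cv2.imread(f"pics/tmp{1 if n=='scene' else 2}.png")
    f=im.astype(int); red=((f[...,2]>2.2*f[...,1])&(f[...,2]>2.2*f[...,0])&(f[...,2]>50)).astype(np.uint8)
    w=np.zeros_like(red); w[r-22:r+22,c-22:c+22]=1; mr[n]=hull(red&w)
    ys,xs=np.nonzero(mr[n]);print(n,mr[n].sum(),ys.min(),ys.max(),xs.min(),xs.max())
b,f=fitbox(mr,[.468,-.377],.015,.034,.16,.22,8);print("block",b,f)
for n in mr: print(n,np.round([proj(n,P) for P in boxpts(b,.015,.034,.16,.22)]).tolist())
o=[]
for n,(r,c) in {"scene":(200,155),"side":(145,362)}.items():
    im=cv2.imread(f"pics/tmp{1 if n=='scene' else 2}.png"); o.append(cv2.resize(im[r-50:r+50,c-50:c+50],(500,500),interpolation=cv2.INTER_CUBIC)[:,:400])
cv2.imwrite("pics/p4.png",np.hstack(o))
```

```text
scene 500 163 182 138 165
side 360 112 140 362 382
block [ 0.46933292 -0.37558428  0.04242421] 0.24255275604423632
scene [[177.0, 144.0], [162.0, 139.0], [176.0, 166.0], [162.0, 162.0], [184.0, 142.0], [169.0, 137.0], [183.0, 165.0], [169.0, 160.0]]
side [[128.0, 379.0], [113.0, 383.0], [142.0, 370.0], [126.0, 374.0], [125.0, 370.0], [109.0, 374.0], [138.0, 361.0], [123.0, 364.0]]
```

View pics/p4.png

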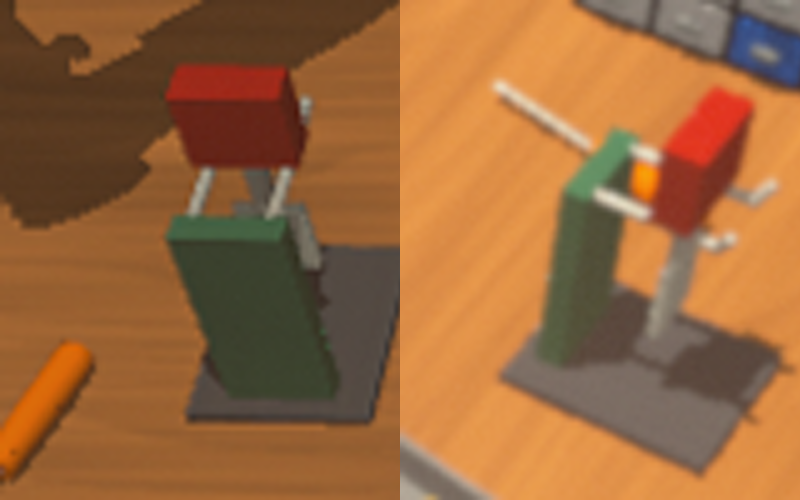

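The enlarged crop shows the red block hanging on two prongs and the green post on the far (+x) side, so the prongs run roughly along world x. I'm moving above it for a close look.

Emit:
send_rows(motion=[{"xyz":[-0.0443,0.0228,-0.0093],"dr":[0,0,0],"gripper":0.085},{"xyz":[-0.0443,0.0228,-0.0093],"dr":[0,0,0],"gripper":0.085},{"xyz":[-0.0443,0.0228,-0.0093],"dr":[0,0,0],"gripper":0.085},{"xyz":[-0.0443,0.0228,-0.0093],"dr":[0,0,0],"gripper":0.085},{"xyz":[-0.0443,0.0228,-0.0093],"dr":[0,0,0],"gripper":0.085},{"xyz":[-0.0443,0.0228,-0.0093],"dr":[0,0,0],"gripper":0.085},{"xyz":[0,0,0],"dr":[0,0,-0.142],"gripper":0.085},{"xyz":[0,0,0],"dr":[0,0,-0.142],"gripper":0.085},{"xyz":[0,0,0],"dr":[0,0,-0.142],"gripper":0.085},{"xyz":[0,0,0],"dr":[0,0,-0.142],"gripper":0.085}])

```text
clock: 2.4
eef_pos: [0.4654, -0.379, 0.3591]
orientation: [0.0, -0.484, 0.875, -0.0]
force: [-0.0, 0.7, -0.3]
opening: 0.085
finger_force: 0.0
```

Emit:
send_rows(motion=[{"xyz":[0,0,0],"dr":[0,0,-0.142],"gripper":0.085},{"xyz":[0,0,0],"dr":[0,0,-0.142],"gripper":0.085},{"xyz":[0,0,0],"dr":[0,0,-0.142],"gripper":0.085},{"xyz":[0,0,0],"dr":[0,0,-0.142],"gripper":0.085},{"xyz":[0,0,0],"dr":[0,0,0],"gripper":0.085},{"xyz":[0,0,0],"dr":[0,0,0],"gripper":0.085},{"xyz":[0,0,0],"dr":[0,0,0],"gripper":0.085},{"xyz":[0,0,0],"dr":[0,0,0],"gripper":0.085},{"xyz":[0,0,0],"dr":[0,0,0],"gripper":0.085},{"xyz":[0,0,0],"dr":[0,0,0],"gripper":0.085}])

```text
clock: 3.4
eef_pos: [0.4653, -0.3793, 0.359]
orientation: [0.0, -0.707, 0.707, -0.0]
force: [-0.3, -0.0, -0.4]
opening: 0.085
finger_force: 0.0
```

Run:
```python
from buns import *
s=monitor.sense();print(s["eef_pos"],s["orientation"],s["joint_positions"],s["clock"])
im=fresh("wrist"); np.save("w1.npy",im)
print(ray("wrist",210,280))
for P in boxpts([.469,-.376,.04],.015,.034,.22,.22)[::2]+[(.566,-.034,.006)]: print(np.round(proj("wrist",P)))
cv2.imwrite("pics/p5.png",cv2.cvtColor(im,cv2.COLOR_RGB2BGR))
```

```text
[ 0.46527147 -0.37933283  0.35895169] [ 6.14329178e-06 -7.06884383e-01  7.07329110e-01 -1.17111428e-05] [-3.58793738e-01  2.06336915e-01 -7.33676909e-02 -1.54546034e-06
 -1.29106531e+00  3.58165226e-01] 3.4
(array([ 0.46427341, -0.46281858,  0.42972765]), array([-0.01188877,  0.33058749, -0.94370047]))
[180. 290.]
[270. 292.]
[182. 245.]
[271. 251.]
[356. 220.]
```

View pics/p5.png

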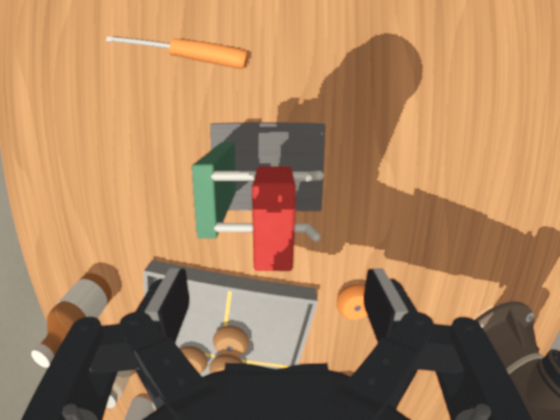

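The wrist view shows the red block at rows 168–270, cols 253–295, hanging almost straight. I'll fit it jointly in all three views.

Run:
```python
from buns import *
ms={}
for n in("scene","side","wrist"):
    im=cv2.cvtColor(np.load("w1.npy"),cv2.COLOR_RGB2BGR) if n=="wrist" else cv2.imread(f"pics/tmp{1 if n=='scene' else 2}.png")
    r,c,k={"scene":(172,152,22),"side":(127,372,22),"wrist":(218,274,70)}[n]
    f=im.astype(int); red=((f[...,2]>2.2*f[...,1])&(f[...,2]>2.2*f[...,0])&(f[...,2]>45)).astype(np.uint8)
    w=np.zeros_like(red); w[r-k:r+k,c-k:c+k]=1; ms[n]=hull(red&w)
b,f=fitbox({"wrist":ms["wrist"]},[.468,-.376],.015,.034,.16,.22,4);print("wrist",b,f)
b,f=fitbox(ms,[.468,-.376],.015,.034,.16,.22,6);print("all",b,f)
# prong roots on green: +y prong (228,215)->(228,253) ; -y (176,212)->(177,320)
for q in[(176,215),(177,315),(228,218),(228,250)]: print(np.round(onz("wrist",*q,.156),4))
```

```text
wrist [ 0.46617978 -0.37360035 -0.01149213] 0.08452858264787333
all [ 0.46680908 -0.37509232 -0.00200986] 0.3759226147486555
[ 0.5177 -0.3984  0.156 ]
[ 0.4305 -0.3973  0.156 ]
[ 0.5178 -0.3494  0.156 ]
[ 0.4881 -0.3495  0.156 ]
```

Emit:
send_rows(motion=[{"xyz":[-0.0053,-0.0007,0.02],"dr":[0,0,0],"gripper":0.085},{"xyz":[0,0,0.03],"dr":[0,0,0],"gripper":0.085},{"xyz":[0,0,0.03],"dr":[0,0,0],"gripper":0.085},{"xyz":[0,0,0.02],"dr":[0,0,0],"gripper":0.085},{"xyz":[0,0,0.012],"dr":[0,0,0],"gripper":0.085},{"xyz":[0,0,0],"dr":[0,0,0],"gripper":0.085},{"xyz":[0,0,0],"dr":[0,0,0],"gripper":0.02},{"xyz":[0,0,0],"dr":[0,0,0],"gripper":0.02},{"xyz":[0,0,0],"dr":[0,0,0],"gripper":0.02},{"xyz":[0,0,0],"dr":[0,0,0],"gripper":0.02}], force=70)

```text
clock: 4.45
eef_pos: [0.4664, -0.3742, 0.2479]
orientation: [-0.0, 0.707, -0.707, 0.001]
force: [-1.9, 0.4, 5.6]
opening: 0.0293
finger_force: 68.7
```

Emit:
send_rows(motion=[{"xyz":[0,0,0],"dr":[0,0,0],"gripper":0.02},{"xyz":[0,0,0],"dr":[0,0,0],"gripper":0.02},{"xyz":[0,0,0],"dr":[0,0,0],"gripper":0.02},{"xyz":[0,0,0],"dr":[0,0,0],"gripper":0.02},{"xyz":[0,0,0],"dr":[0,0,0],"gripper":0.02},{"xyz":[0,0,0],"dr":[0,0,0],"gripper":0.02},{"xyz":[0,0,0],"dr":[0,0,0],"gripper":0.02},{"xyz":[0,0,-0.005],"dr":[0,0,0],"gripper":0.02},{"xyz":[0,0,-0.01],"dr":[0,0,0],"gripper":0.02},{"xyz":[0,0,-0.015],"dr":[0,0,0],"gripper":0.02}])

```text
clock: 5.45
eef_pos: [0.4654, -0.3737, 0.2765]
orientation: [-0.0, -0.707, 0.707, 0.001]
force: [0.4, -0.5, -1.5]
opening: 0.0294
finger_force: 69.1
```

Emit:
send_rows(motion=[{"xyz":[0,0.03,0],"dr":[0,0,0],"gripper":0.02},{"xyz":[0,0.03,0],"dr":[0,0,0],"gripper":0.02},{"xyz":[0,0.03,-0.01],"dr":[0,0,0],"gripper":0.02},{"xyz":[-0.02,0,-0.025],"dr":[0,0,0],"gripper":0.02},{"xyz":[-0.035,-0.026,0],"dr":[0,0,0],"gripper":0.02},{"xyz":[-0.035,-0.026,0],"dr":[0,0,0],"gripper":0.02},{"xyz":[-0.035,-0.026,0],"dr":[0,0,0],"gripper":0.02},{"xyz":[-0.035,-0.026,0],"dr":[0,0,0],"gripper":0.02},{"xyz":[-0.035,-0.026,0],"dr":[0,0,0],"gripper":0.02},{"xyz":[-0.035,-0.026,0],"dr":[0,0,0],"gripper":0.02}])

```text
clock: 6.45
eef_pos: [0.5325, -0.1424, 0.3125]
orientation: [-0.0, 0.707, -0.707, -0.0]
force: [0.8, -0.7, -1.4]
opening: 0.0293
finger_force: 70.2
```

Emit:
send_rows(motion=[{"xyz":[-0.035,-0.03,0],"dr":[0,0,0],"gripper":0.02},{"xyz":[-0.035,-0.03,0],"dr":[0,0,0],"gripper":0.02},{"xyz":[0,-0.013,0],"dr":[0,0,0.0915],"gripper":0.02},{"xyz":[0,0,0],"dr":[0,0,0.0915],"gripper":0.02},{"xyz":[0,0,0],"dr":[0,0,0],"gripper":0.02},{"xyz":[0,0,0],"dr":[0,0,0],"gripper":0.02},{"xyz":[0,0,0],"dr":[0,0,0],"gripper":0.02},{"xyz":[0,0,0],"dr":[0,0,0],"gripper":0.02},{"xyz":[0,0,0],"dr":[0,0,0],"gripper":0.02},{"xyz":[0,0,0],"dr":[0,0,0],"gripper":0.02}])

```text
clock: 7.45
eef_pos: [0.6048, -0.0742, 0.3121]
orientation: [0.0, -0.64, 0.769, -0.0]
force: [1.2, 0.5, -2.1]
opening: 0.0295
finger_force: 70.5
```

```bash
cat > look.py <<'E'
from buns import *
import sys
t=np.array([.5663,-.0342,-.183]);c,s=np.cos(t[2]),np.sin(t[2])
def tr(p): d=p[:2]-t[:2]; return [c*d[0]+s*d[1],-s*d[0]+c*d[1]]
def look(show=None,cams=("scene","wrist","side")):
    q=monitor.sense();e=q["eef_pos"];m=R.from_quat(np.r_[q["orientation"][1:],q["orientation"][0]]).as_matrix()
    print("clk",q["clock"],"tcp",np.round(e,4),"tray",np.round(tr(e)+[e[2]],4),"axis-z",np.round(m[:,2],3),"yaw_y",round(np.arctan2(m[1,1],m[0,1]),4),"op",q["opening"])
    ims=[]
    for n in cams:
        im=fresh(n)
        for d in spotter.regions_of(n,"bun1"):
            mk=d["mask"]; ys,xs=np.nonzero(mk)
            p=onz(n,*d["position"],.023);u=tr(p)
            if d["confidence"]>.3 and abs(u[0])<.16 and abs(u[1])<.2: print(n,np.round(d["position"]).tolist(),round(d["confidence"],2),"area",int(mk.sum()),"tray@.023",np.round(u,3),"@.057",np.round(tr(onz(n,*d["position"],.057)),3))
        ims.append(cv2.cvtColor(im,cv2.COLOR_RGB2BGR))
    if show:
        o=[]
        for n,im in zip(cams,ims):
            if n=="scene": im=cv2.resize(im[175:305,185:345],(394,320),interpolation=cv2.INTER_CUBIC)
            elif n=="side": im=cv2.resize(im[150:300,190:375],(394,320),interpolation=cv2.INTER_CUBIC)
            else: im=cv2.resize(im,(400,300))[:,:394]; im=cv2.copyMakeBorder(im,0,20,0,0,0)
            o.append(im)
        while len(o)>2: a=o.pop(); o[-1]=np.vstack([o[-1],a])
        h=max(x.shape[0] for x in o); o=[cv2.copyMakeBorder(x,0,h-x.shape[0],0,0,0) for x in o]
        im=np.hstack(o); f=min(1,600/im.shape[0]); cv2.imwrite(f"pics/{show}.png",cv2.resize(im,None,fx=f,fy=f))
if __name__=="__main__": look(sys.argv[1] if len(sys.argv)>1 else None)
E
python3 look.py p6
```

```text
clk 7.45 tcp [ 0.6048 -0.0742  0.3121] tray [ 0.0452 -0.0323  0.3121] axis-z [ 0.  0. -1.] yaw_y 2.9587 op 0.029516729056258736
scene [250.0, 264.0] 0.76 area 293 tray@.023 [0.062 0.007] @.057 [0.086 0.014]
scene [226.0, 261.0] 0.74 area 188 tray@.023 [-0.03  -0.023] @.057 [-0.003 -0.015]
scene [229.0, 292.0] 0.66 area 244 tray@.023 [-0.035  0.075] @.057 [-0.008  0.08 ]
scene [231.0, 270.0] 0.65 area 202 tray@.023 [-0.013  0.01 ] @.057 [0.013 0.017]
wrist [222.0, 326.0] 0.81 area 662 tray@.023 [-0.015  0.026] @.057 [-0.009  0.012]
wrist [198.0, 266.0] 0.7 area 509 tray@.023 [ 0.056 -0.005] @.057 [ 0.055 -0.015]
wrist [147.0, 325.0] 0.66 area 1843 tray@.023 [-0.01  -0.064] @.057 [-0.005 -0.069]
wrist [190.0, 335.0] 0.62 area 2517 tray@.023 [-0.024 -0.015] @.057 [-0.017 -0.024]
wrist [253.0, 331.0] 0.58 area 890 tray@.023 [-0.024  0.067] @.057 [-0.018  0.049]
side [226.0, 282.0] 0.83 area 258 tray@.023 [-0.011  0.012] @.057 [-0.027  0.029]
side [242.0, 267.0] 0.78 area 321 tray@.023 [-0.019  0.082] @.057 [-0.035  0.097]
side [214.0, 267.0] 0.78 area 289 tray@.023 [0.052 0.011] @.057 [0.033 0.028]
side [213.0, 291.0] 0.75 area 328 tray@.023 [ 0.002 -0.042] @.057 [-0.015 -0.023]
side [209.0, 303.0] 0.43 area 120 tray@.023 [-0.016 -0.079] @.057 [-0.032 -0.059]
```

View pics/p6.png

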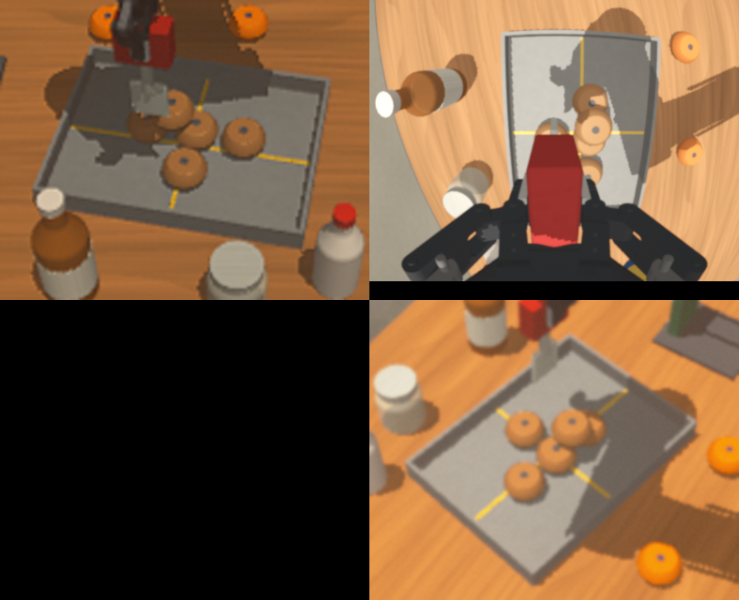

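The three views agree in tray coordinates (mm): A(-19,83), B(56,7), C(-14,12), D(-17,-25) on top, E(-10,-66). I'll push D off first, with the blade raised above the lower feet.

Emit:
send_rows(motion=[{"xyz":[-0.004,0,0.04],"dr":[0,0,0],"gripper":0.02},{"xyz":[-0.003,0,0.037],"dr":[0,0,0],"gripper":0.02},{"xyz":[0,0.015,0],"dr":[0,0,0],"gripper":0.02},{"xyz":[0,0.01,0],"dr":[0,0,0],"gripper":0.02},{"xyz":[0,0.01,0],"dr":[0,0,0],"gripper":0.02},{"xyz":[0,0.01,0],"dr":[0,0,0],"gripper":0.02},{"xyz":[0,0.01,0],"dr":[0,0,0],"gripper":0.02},{"xyz":[0,0.01,0],"dr":[0,0,0],"gripper":0.02},{"xyz":[0,0.01,0],"dr":[0,0,0],"gripper":0.02},{"xyz":[0,0,0],"dr":[0,0,0],"gripper":0.02}])

```text
clock: 8.75
eef_pos: [0.5312, -0.0534, 0.2353]
orientation: [0.0, -0.64, 0.769, 0.0]
force: [0.9, -0.4, -1.6]
opening: 0.0295
finger_force: 70.6
```

```bash
python3 look.py p7
```

```text
clk 8.75 tcp [ 0.5312 -0.0534  0.2353] tray [-0.031  -0.0252  0.2353] axis-z [ 0.  0. -1.] yaw_y 2.9588 op 0.029461976972773012
scene [230.0, 268.0] 0.65 area 263 tray@.023 [-0.016  0.003] @.057 [0.011 0.011]
scene [228.0, 249.0] 0.58 area 243 tray@.023 [-0.013 -0.059] @.057 [ 0.013 -0.049]
scene [233.0, 292.0] 0.53 area 268 tray@.023 [-0.019  0.08 ] @.057 [0.007 0.085]
scene [248.0, 266.0] 0.51 area 258 tray@.023 [0.054 0.012] @.057 [0.078 0.019]
scene [208.0, 272.0] 0.4 area 95 tray@.023 [-0.108 -0.006] @.057 [-0.079  0.002]
wrist [225.0, 193.0] 0.97 area 3008 tray@.023 [0.049 0.006] @.057 [ 0.04  -0.008]
wrist [188.0, 348.0] 0.94 area 3279 tray@.023 [-0.096 -0.031] @.057 [-0.088 -0.04 ]
wrist [154.0, 259.0] 0.83 area 3546 tray@.023 [-0.015 -0.062] @.057 [-0.017 -0.067]
wrist [215.0, 243.0] 0.63 area 513 tray@.023 [ 0.001 -0.005] @.057 [-0.003 -0.017]
side [212.0, 266.0] 0.81 area 260 tray@.023 [0.06  0.005] @.057 [0.041 0.023]
side [227.0, 285.0] 0.72 area 252 tray@.023 [-0.022  0.007] @.057 [-0.038  0.024]
side [242.0, 267.0] 0.58 area 328 tray@.023 [-0.019  0.081] @.057 [-0.036  0.096]
side [232.0, 310.0] 0.53 area 280 tray@.023 [-0.087 -0.029] @.057 [-0.101 -0.01 ]
side [217.0, 301.0] 0.5 area 150 tray@.023 [-0.031 -0.052] @.057 [-0.047 -0.033]
```

View pics/p7.png

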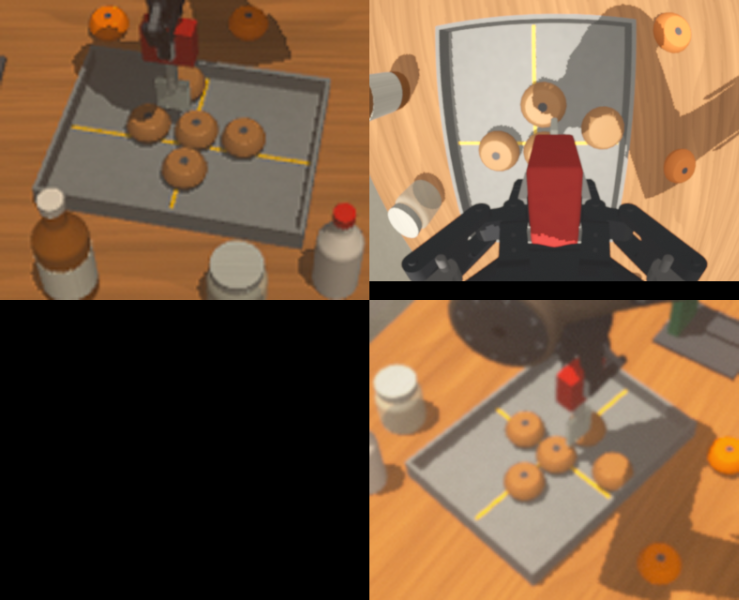

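D dropped flat at about (-90,-30), and the other four are still where they were. Next I push A toward -u, then reposition for B.

Emit:
send_rows(motion=[{"xyz":[-0.0353,-0.018,-0.003],"dr":[0,0,0],"gripper":0.02},{"xyz":[-0.0353,-0.018,0],"dr":[0,0,0],"gripper":0.02},{"xyz":[-0.0353,-0.018,0],"dr":[0,0,0],"gripper":0.02},{"xyz":[0,0,0.013],"dr":[0,0,0],"gripper":0.02},{"xyz":[0,0,0.025],"dr":[0,0,0],"gripper":0.02},{"xyz":[0,0.008,0],"dr":[0,0,0],"gripper":0.02},{"xyz":[0,0.01,0],"dr":[0,0,0],"gripper":0.02},{"xyz":[0,0.01,0],"dr":[0,0,0],"gripper":0.02},{"xyz":[0,0.01,0],"dr":[0,0,0],"gripper":0.02},{"xyz":[0,0.009,0],"dr":[0,0,0],"gripper":0.02}])

```text
clock: 10.05
eef_pos: [0.5579, 0.0495, 0.2011]
orientation: [0.001, -0.64, 0.769, -0.0]
force: [0.2, -0.0, -2.1]
opening: 0.0294
finger_force: 70.6
```

Emit:
send_rows(motion=[{"xyz":[0,0.007,0],"dr":[0,0,0],"gripper":0.02},{"xyz":[0,0.005,0],"dr":[0,0,0],"gripper":0.02},{"xyz":[0,-0.005,0],"dr":[0,0,0],"gripper":0.02},{"xyz":[0,0,-0.038],"dr":[0,0,0],"gripper":0.02},{"xyz":[0.0387,-0.029,0],"dr":[0,0,0],"gripper":0.02},{"xyz":[0.0387,-0.029,0],"dr":[0,0,0],"gripper":0.02},{"xyz":[0.0387,-0.029,0],"dr":[0,0,0],"gripper":0.02},{"xyz":[0,0,0],"dr":[0,0,-0.1428],"gripper":0.02},{"xyz":[0,0,0],"dr":[0,0,-0.1428],"gripper":0.02},{"xyz":[0,0,0],"dr":[0,0,-0.1428],"gripper":0.02}])

```text
clock: 11.05
eef_pos: [0.6168, -0.0804, 0.2373]
orientation: [0.0, 0.79, -0.613, -0.0]
force: [-0.4, -0.3, -1.3]
opening: 0.0293
finger_force: 71.0
```

```bash
python3 look.py
```

```text
clk 11.05 tcp [ 0.6168 -0.0804  0.2373] tray [ 0.058  -0.0362  0.2373] axis-z [-0.001 -0.    -1.   ] yaw_y -2.8918 op 0.029262865218718667
scene [219.0, 299.0] 0.76 area 261 tray@.023 [-0.081  0.089] @.057 [-0.052  0.094]
scene [233.0, 267.0] 0.63 area 249 tray@.023 [-0.003  0.002] @.057 [0.023 0.01 ]
scene [210.0, 265.0] 0.62 area 218 tray@.023 [-0.097 -0.027] @.057 [-0.068 -0.018]
scene [247.0, 265.0] 0.53 area 269 tray@.023 [0.051 0.007] @.057 [0.075 0.014]
scene [229.0, 252.0] 0.4 area 81 tray@.023 [-0.012 -0.05 ] @.057 [ 0.014 -0.041]
wrist [202.0, 354.0] 0.96 area 3231 tray@.023 [-0.013 -0.059] @.057 [-0.    -0.065]
wrist [261.0, 405.0] 0.81 area 2357 tray@.023 [-0.097 -0.026] @.057 [-0.075 -0.036]
wrist [255.0, 340.0] 0.59 area 1262 tray@.023 [-0.028 -0.004] @.057 [-0.014 -0.017]
wrist [232.0, 236.0] 0.42 area 137 tray@.023 [0.075 0.016] @.057 [0.077 0.   ]
wrist [283.0, 276.0] 0.38 area 12652 tray@.023 [0.017 0.051] @.057 [0.026 0.032]
side [214.0, 295.0] 0.87 area 313 tray@.023 [-0.011 -0.049] @.057 [-0.027 -0.03 ]
side [251.0, 280.0] 0.73 area 340 tray@.023 [-0.068  0.076] @.057 [-0.083  0.091]
side [213.0, 268.0] 0.56 area 270 tray@.023 [0.053 0.005] @.057 [0.034 0.022]
side [233.0, 311.0] 0.54 area 296 tray@.023 [-0.09  -0.031] @.057 [-0.104 -0.012]
side [225.0, 282.0] 0.5 area 326 tray@.023 [-0.011  0.009] @.057 [-0.028  0.026]
```

Emit:
send_rows(motion=[{"xyz":[0,0,0],"dr":[0,0,-0.1428],"gripper":0.02},{"xyz":[0,0,0],"dr":[0,0,-0.1428],"gripper":0.02},{"xyz":[0,0,0],"dr":[0,0,-0.1428],"gripper":0.02},{"xyz":[0,0,0],"dr":[0,0,-0.1428],"gripper":0.02},{"xyz":[0,0,0],"dr":[0,0,-0.1428],"gripper":0.02},{"xyz":[0,0,0],"dr":[0,0,-0.1428],"gripper":0.02},{"xyz":[0,0,0],"dr":[0,0,-0.1428],"gripper":0.02},{"xyz":[0,0,0],"dr":[0,0,-0.1428],"gripper":0.02},{"xyz":[-0.004,0.001,0.01],"dr":[0,0,0],"gripper":0.02},{"xyz":[0,0,0.027],"dr":[0,0,0],"gripper":0.02}])

```text
clock: 12.35
eef_pos: [0.613, -0.0795, 0.2026]
orientation: [-0.0, 0.996, -0.094, 0.002]
force: [1.5, -0.0, -1.9]
opening: 0.0291
finger_force: 71.1
```

Emit:
send_rows(motion=[{"xyz":[0,-0.008,0],"dr":[0,0,0],"gripper":0.02},{"xyz":[0,-0.01,0],"dr":[0,0,0],"gripper":0.02},{"xyz":[0,-0.011,0],"dr":[0,0,0],"gripper":0.02},{"xyz":[0,-0.012,0],"dr":[0,0,0],"gripper":0.02},{"xyz":[0,-0.012,0],"dr":[0,0,0],"gripper":0.02},{"xyz":[0,-0.012,0],"dr":[0,0,0],"gripper":0.02},{"xyz":[0,-0.012,0],"dr":[0,0,0],"gripper":0.02},{"xyz":[0,-0.01,0],"dr":[0,0,0],"gripper":0.02},{"xyz":[0,-0.006,0],"dr":[0,0,0],"gripper":0.02},{"xyz":[0,0,0],"dr":[0,0,0],"gripper":0.02}])

```text
clock: 13.35
eef_pos: [0.6292, 0.0127, 0.2009]
orientation: [-0.0, 0.996, -0.091, 0.0]
force: [-0.6, 0.3, -2.4]
opening: 0.0291
finger_force: 70.8
```

```bash
python3 look.py
```

```text
clk 13.35 tcp [0.6292 0.0127 0.2009] tray [0.0533 0.0576 0.2009] axis-z [ 0.  0. -1.] yaw_y -1.7529 op 0.029053024021730777
scene [253.0, 292.0] 0.82 area 285 tray@.023 [0.056 0.094] @.057 [0.08  0.098]
scene [233.0, 265.0] 0.66 area 143 tray@.023 [-0.004 -0.006] @.057 [0.022 0.002]
scene [229.0, 247.0] 0.48 area 271 tray@.023 [-0.006 -0.063] @.057 [ 0.02  -0.054]
wrist [204.0, 223.0] 0.88 area 3344 tray@.023 [0.053 0.099] @.057 [0.065 0.093]
wrist [266.0, 351.0] 0.6 area 1317 tray@.023 [-0.004 -0.011] @.057 [ 0.015 -0.001]
wrist [275.0, 399.0] 0.6 area 2975 tray@.023 [-0.016 -0.059] @.057 [ 0.005 -0.043]
wrist [345.0, 234.0] 0.43 area 23 tray@.023 [-0.098  0.099] @.057 [-0.066  0.093]
wrist [363.0, 360.0] 0.4 area 49 tray@.023 [-0.13  -0.036] @.057 [-0.093 -0.023]
side [252.0, 283.0] 0.9 area 342 tray@.023 [-0.075  0.074] @.057 [-0.09   0.089]
side [230.0, 245.0] 0.89 area 278 tray@.023 [0.055 0.097] @.057 [0.036 0.112]
side [227.0, 281.0] 0.86 area 302 tray@.023 [-0.013  0.015] @.057 [-0.029  0.032]
side [232.0, 315.0] 0.85 area 301 tray@.023 [-0.096 -0.04 ] @.057 [-0.11  -0.021]
side [212.0, 297.0] 0.74 area 297 tray@.023 [-0.008 -0.058] @.057 [-0.025 -0.039]
```

B is at about (55,96). D already has enough room from C, so I leave it. I turn back, nudge C toward +u, then push E.

Emit:
send_rows(motion=[{"xyz":[0,0.005,0],"dr":[0,0,0],"gripper":0.02},{"xyz":[0,0,-0.038],"dr":[0,0,0],"gripper":0.02},{"xyz":[0,0,0],"dr":[0,0,0.1428],"gripper":0.02},{"xyz":[0,0,0],"dr":[0,0,0.1428],"gripper":0.02},{"xyz":[0,0,0],"dr":[0,0,0.1428],"gripper":0.02},{"xyz":[0,0,0],"dr":[0,0,0.1428],"gripper":0.02},{"xyz":[0,0,0],"dr":[0,0,0.1428],"gripper":0.02},{"xyz":[0,0,0],"dr":[0,0,0.1428],"gripper":0.02},{"xyz":[0,0,0],"dr":[0,0,0.1428],"gripper":0.02},{"xyz":[0,0,0],"dr":[0,0,0.1428],"gripper":0.02}])

```text
clock: 14.65
eef_pos: [0.6279, 0.0063, 0.239]
orientation: [0.0, 0.786, -0.618, -0.0]
force: [-0.5, 0.0, -2.5]
opening: 0.0294
finger_force: 71.0
```

Emit:
send_rows(motion=[{"xyz":[0,0,0],"dr":[0,0,0.1428],"gripper":0.02},{"xyz":[0,0,0],"dr":[0,0,0.1428],"gripper":0.02},{"xyz":[0,0,0],"dr":[0,0,0.1428],"gripper":0.02},{"xyz":[0.0167,0.0353,0],"dr":[0,0,0],"gripper":0.02},{"xyz":[0.0167,0.0353,0],"dr":[0,0,0],"gripper":0.02},{"xyz":[0.0167,0.0353,0],"dr":[0,0,0],"gripper":0.02},{"xyz":[0,0,0],"dr":[0,0,0],"gripper":0.02},{"xyz":[0,0,0],"dr":[0,0,0],"gripper":0.02},{"xyz":[0,0,0],"dr":[0,0,0],"gripper":0.02},{"xyz":[0,0,0],"dr":[0,0,0],"gripper":0.02}])

```text
clock: 15.65
eef_pos: [0.5156, -0.023, 0.2389]
orientation: [0.0, -0.639, 0.769, -0.0]
force: [-0.9, 0.3, -2.6]
opening: 0.0292
finger_force: 71.5
```

```bash
python3 look.py p8
```

```text
clk 15.65 tcp [ 0.5156 -0.023   0.2389] tray [-0.0519  0.0018  0.2389] axis-z [ 0. -0. -1.] yaw_y 2.9585 op 0.029213469596757004
scene [233.0, 268.0] 0.76 area 265 tray@.023 [-0.004  0.006] @.057 [0.022 0.013]
scene [226.0, 248.0] 0.76 area 265 tray@.023 [-0.018 -0.065] @.057 [ 0.008 -0.056]
scene [210.0, 261.0] 0.67 area 74 tray@.023 [-0.093 -0.04 ] @.057 [-0.064 -0.031]
scene [220.0, 296.0] 0.64 area 243 tray@.023 [-0.074  0.083] @.057 [-0.045  0.088]
scene [254.0, 291.0] 0.63 area 291 tray@.023 [0.059 0.09 ] @.057 [0.082 0.095]
wrist [277.0, 178.0] 0.96 area 2377 tray@.023 [0.051 0.094] @.057 [0.039 0.073]
wrist [159.0, 324.0] 0.86 area 3511 tray@.023 [-0.096 -0.03 ] @.057 [-0.091 -0.036]
wrist [126.0, 234.0] 0.69 area 3680 tray@.023 [-0.016 -0.059] @.057 [-0.02  -0.062]
wrist [194.0, 235.0] 0.67 area 2756 tray@.023 [-0.015  0.003] @.057 [-0.02  -0.007]
wrist [255.0, 320.0] 0.48 area 79 tray@.023 [-0.097  0.066] @.057 [-0.092  0.048]
side [252.0, 281.0] 0.9 area 306 tray@.023 [-0.071  0.076] @.057 [-0.086  0.091]
side [234.0, 311.0] 0.79 area 264 tray@.023 [-0.092 -0.028] @.057 [-0.106 -0.01 ]
side [231.0, 245.0] 0.59 area 302 tray@.023 [0.054 0.1  ] @.057 [0.035 0.115]
side [229.0, 281.0] 0.54 area 189 tray@.023 [-0.017  0.021] @.057 [-0.033  0.038]
side [213.0, 301.0] 0.44 area 125 tray@.023 [-0.019 -0.064] @.057 [-0.035 -0.044]
```

View pics/p8.png

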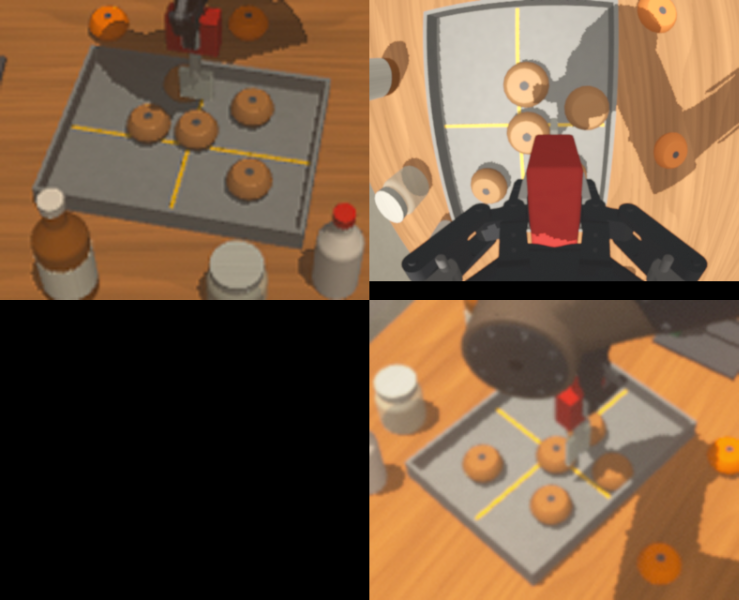

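The feet are at C(-14,5), E(-16,-62), D(-94,-31), A(-74,81) and B(54,95), all in one layer. Now I nudge C and push E.

Emit:
send_rows(motion=[{"xyz":[0,0.003,0.014],"dr":[0,0,0],"gripper":0.02},{"xyz":[0,0,0.025],"dr":[0,0,0],"gripper":0.02},{"xyz":[0,-0.006,0],"dr":[0,0,0],"gripper":0.02},{"xyz":[0,-0.008,0],"dr":[0,0,0],"gripper":0.02},{"xyz":[0,-0.007,0],"dr":[0,0,0],"gripper":0.02},{"xyz":[0,-0.005,0],"dr":[0,0,0],"gripper":0.02},{"xyz":[0,0.005,0],"dr":[0,0,0],"gripper":0.02},{"xyz":[0,0,-0.039],"dr":[0,0,0],"gripper":0.02},{"xyz":[0.037,0.0115,0],"dr":[0,0,0],"gripper":0.02},{"xyz":[0.037,0.0115,0],"dr":[0,0,0],"gripper":0.02}])

```text
clock: 16.95
eef_pos: [0.4964, -0.095, 0.2404]
orientation: [0.001, -0.64, 0.768, -0.001]
force: [-0.0, -0.5, -2.4]
opening: 0.0293
finger_force: 71.6
```

Emit:
send_rows(motion=[{"xyz":[0,0,0.009],"dr":[0,0,0],"gripper":0.02},{"xyz":[0,0,0.03],"dr":[0,0,0],"gripper":0.02},{"xyz":[0,-0.007,0],"dr":[0,0,0],"gripper":0.02},{"xyz":[0,-0.01,0],"dr":[0,0,0],"gripper":0.02},{"xyz":[0,-0.012,0],"dr":[0,0,0],"gripper":0.02},{"xyz":[0,-0.012,0],"dr":[0,0,0],"gripper":0.02},{"xyz":[0,-0.012,0],"dr":[0,0,0],"gripper":0.02},{"xyz":[0,-0.012,0],"dr":[0,0,0],"gripper":0.02},{"xyz":[0,-0.012,0],"dr":[0,0,0],"gripper":0.02},{"xyz":[0,-0.009,0],"dr":[0,0,0],"gripper":0.02}])

```text
clock: 17.95
eef_pos: [0.5822, -0.1108, 0.1999]
orientation: [-0.0, -0.64, 0.769, -0.0]
force: [-1.3, -0.4, -2.3]
opening: 0.0295
finger_force: 71.4
```

Emit:
send_rows(motion=[{"xyz":[0,-0.006,0],"dr":[0,0,0],"gripper":0.02},{"xyz":[0,-0.003,0],"dr":[0,0,0],"gripper":0.02},{"xyz":[0,0.006,0],"dr":[0,0,0],"gripper":0.02},{"xyz":[0,0,-0.02],"dr":[0,0,0],"gripper":0.02},{"xyz":[0,0,-0.03],"dr":[0,0,0],"gripper":0.02},{"xyz":[0,0,-0.03],"dr":[0,0,0],"gripper":0.02},{"xyz":[0,0,-0.03],"dr":[0,0,0],"gripper":0.02},{"xyz":[0.04,0,0],"dr":[0,0,0],"gripper":0.02},{"xyz":[0.04,0,0],"dr":[0,0,0],"gripper":0.02},{"xyz":[0.04,0,0],"dr":[0,0,0],"gripper":0.02}])

```text
clock: 18.95
eef_pos: [0.561, -0.2296, 0.3106]
orientation: [0.0, -0.64, 0.768, -0.0]
force: [-0.1, -0.5, -2.9]
opening: 0.0293
finger_force: 71.6
```

```bash
python3 look.py p9
```

```text
clk 18.95 tcp [ 0.561  -0.2296  0.3106] tray [ 0.0304 -0.1931  0.3106] axis-z [ 0.001  0.    -1.   ] yaw_y 2.9599 op 0.029254226111414774
scene [211.0, 267.0] 0.77 area 243 tray@.023 [-0.092 -0.02 ] @.057 [-0.063 -0.011]
scene [235.0, 266.0] 0.72 area 253 tray@.023 [0.006 0.001] @.057 [0.031 0.008]
scene [221.0, 295.0] 0.65 area 193 tray@.023 [-0.07   0.079] @.057 [-0.042  0.084]
scene [253.0, 293.0] 0.55 area 273 tray@.023 [0.055 0.095] @.057 [0.079 0.1  ]
wrist [294.0, 371.0] 0.74 area 1083 tray@.023 [-0.099 -0.033] @.057 [-0.087 -0.057]
side [231.0, 246.0] 0.87 area 332 tray@.023 [0.054 0.097] @.057 [0.035 0.111]
side [249.0, 277.0] 0.83 area 315 tray@.023 [-0.058  0.078] @.057 [-0.073  0.093]
side [234.0, 311.0] 0.81 area 299 tray@.023 [-0.092 -0.027] @.057 [-0.106 -0.009]
side [223.0, 277.0] 0.72 area 279 tray@.023 [0.006 0.014] @.057 [-0.011  0.031]
side [194.0, 278.0] 0.6 area 283 tray@.023 [ 0.083 -0.068] @.057 [ 0.063 -0.048]
```

View pics/p9.png

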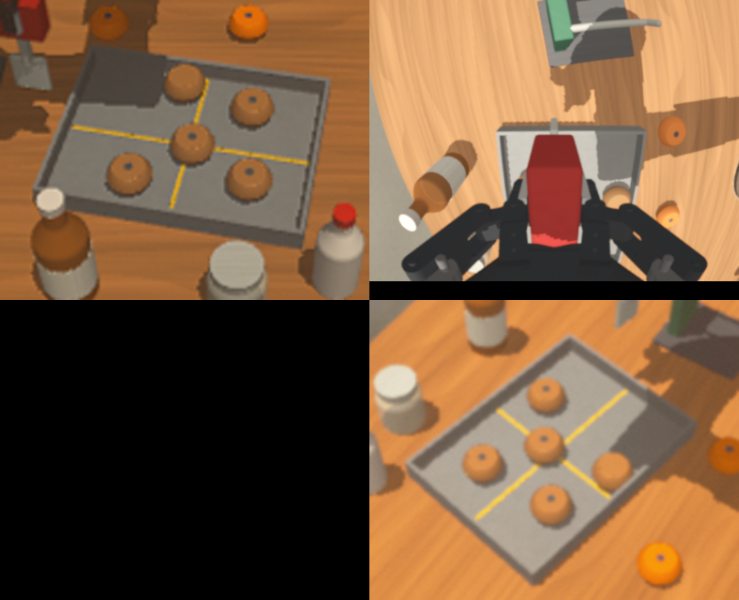

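All five feet are in one layer: one at the centre and one in each quarter, with centres about 100 mm or more apart. Next I hang the spreader back, moving to the -x side of the hook first.

Emit:
send_rows(motion=[{"xyz":[0,0,0],"dr":[0,0,-0.0885],"gripper":0.02},{"xyz":[0,0,0],"dr":[0,0,-0.0885],"gripper":0.02},{"xyz":[0,0.0478,0],"dr":[0,0,0],"gripper":0.02},{"xyz":[0,0.0478,0],"dr":[0,0,0],"gripper":0.02},{"xyz":[0,0.0478,0],"dr":[0,0,0],"gripper":0.02},{"xyz":[0,0.0478,0],"dr":[0,0,0],"gripper":0.02},{"xyz":[0.0481,0,0],"dr":[0,0,0],"gripper":0.02},{"xyz":[0.0481,0,0],"dr":[0,0,0],"gripper":0.02},{"xyz":[0.0481,0,0],"dr":[0,0,0],"gripper":0.02},{"xyz":[0,0,0],"dr":[0,0,0],"gripper":0.02}])

```text
clock: 20.25
eef_pos: [0.3702, -0.3756, 0.3096]
orientation: [-0.001, -0.704, 0.71, -0.0]
force: [-0.9, 1.2, -3.0]
opening: 0.0291
finger_force: 71.7
```

Emit:
send_rows(motion=[{"xyz":[0,0,0.017],"dr":[0,0,0],"gripper":0.02},{"xyz":[0,0,0.015],"dr":[0,0,0],"gripper":0.02},{"xyz":[0,0,0],"dr":[0,0,0],"gripper":0.02},{"xyz":[0,0,0],"dr":[0,0,0],"gripper":0.02},{"xyz":[0,0,0],"dr":[0,0,0],"gripper":0.02},{"xyz":[0,0,0],"dr":[0,0,0],"gripper":0.02},{"xyz":[0,0,0],"dr":[0,0,0],"gripper":0.02},{"xyz":[0,0,0],"dr":[0,0,0],"gripper":0.02},{"xyz":[0,0,0],"dr":[0,0,0],"gripper":0.02},{"xyz":[0,0,0],"dr":[0,0,0],"gripper":0.02}])

```text
clock: 21.25
eef_pos: [0.3701, -0.3723, 0.278]
orientation: [0.0, -0.705, 0.709, -0.0]
force: [-0.2, -0.3, -1.9]
opening: 0.0293
finger_force: 71.5
```

Run:
```python
from look import *
look(None,("scene","side"))
im=cv2.cvtColor(optics.grab_frame("scene"),cv2.COLOR_RGB2BGR)[120:250,90:230]; j=cv2.cvtColor(optics.grab_frame("side"),cv2.COLOR_RGB2BGR)[80:210,300:440]
cv2.imwrite("pics/p10.png",cv2.resize(np.hstack([im,j]),(800,371),interpolation=cv2.INTER_CUBIC))
```

```text
clk 21.25 tcp [ 0.3701 -0.3723  0.278 ] tray [-0.1314 -0.3682  0.278 ] axis-z [ 0. -0. -1.] yaw_y 3.1356 op 0.029308143540998116
scene [218.0, 296.0] 0.79 area 254 tray@.023 [-0.081  0.079] @.057 [-0.052  0.084]
scene [254.0, 294.0] 0.75 area 283 tray@.023 [0.059 0.099] @.057 [0.083 0.103]
scene [209.0, 266.0] 0.63 area 257 tray@.023 [-0.102 -0.026] @.057 [-0.073 -0.018]
scene [252.0, 238.0] 0.61 area 269 tray@.023 [ 0.083 -0.069] @.057 [ 0.106 -0.059]
scene [238.0, 265.0] 0.6 area 262 tray@.023 [0.017 0.001] @.057 [0.042 0.009]
side [223.0, 277.0] 0.71 area 315 tray@.023 [0.005 0.013] @.057 [-0.012  0.03 ]
side [236.0, 312.0] 0.71 area 297 tray@.023 [-0.1   -0.025] @.057 [-0.114 -0.007]
side [197.0, 277.0] 0.63 area 278 tray@.023 [ 0.076 -0.059] @.057 [ 0.057 -0.039]
side [253.0, 279.0] 0.58 area 353 tray@.023 [-0.07   0.082] @.057 [-0.085  0.097]
side [232.0, 246.0] 0.54 area 282 tray@.023 [0.05  0.098] @.057 [0.032 0.113]
```

View pics/p10.png

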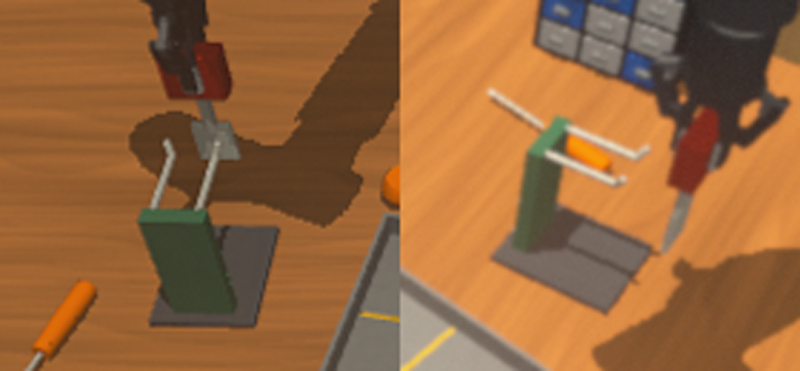

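Run:
```python
from buns import *
f=lambda n,P:(proj(n,P)-([120,90] if n=="scene" else [80,300]))*2.857+([0,0] if n=="scene" else [0,400])
for n in("scene","side"):
  print(n)
  for nm,P in dict(tipL=(.429,-.398,.16),tipR=(.429,-.35,.16),rootL=(.518,-.398,.16),rootR=(.518,-.35,.16),bladeBL=(.37,-.3953,.09),bladeBR=(.37,-.3493,.09),blkTR=(.385,-.338,.25),blkBR=(.385,-.338,.19),blkBL=(.385,-.406,.19)).items(): print(nm,f(n,P).round())
```

```text
scene
tipL [146. 172.]
tipR [146. 216.]
rootL [204. 152.]
rootR [205. 198.]
bladeBL [155. 201.]
bladeBR [155. 240.]
blkTR [ 55. 217.]
blkBR [ 99. 229.]
blkBL [ 98. 167.]
side
tipL [154. 645.]
tipR [181. 625.]
rootL [123. 569.]
rootR [149. 548.]
bladeBL [224. 681.]
bladeBR [250. 663.]
blkTR [137. 678.]
blkBR [183. 665.]
blkBL [144. 693.]
```

Projecting the model gives prong tips at (172,146) and (216,146) and blade corners at cols 201–240, which matches the picture. So the spreader sits straight in the grip, and I go in.

Emit:
send_rows(motion=[{"xyz":[0.0015,-0.02,0],"dr":[0,0,0],"gripper":0.02},{"xyz":[0,-0.02,0],"dr":[0,0,0],"gripper":0.02},{"xyz":[0,-0.02,0],"dr":[0,0,0],"gripper":0.02},{"xyz":[0,-0.02,0],"dr":[0,0,0],"gripper":0.02},{"xyz":[0,-0.016,0],"dr":[0,0,0],"gripper":0.02},{"xyz":[0,0,0],"dr":[0,0,0],"gripper":0.02},{"xyz":[0,0,0],"dr":[0,0,0],"gripper":0.02},{"xyz":[0,0,0.008],"dr":[0,0,0],"gripper":0.02},{"xyz":[0,0,0.008],"dr":[0,0,0],"gripper":0.02},{"xyz":[0,0,0.006],"dr":[0,0,0],"gripper":0.02}])

```text
clock: 22.55
eef_pos: [0.4653, -0.3742, 0.2549]
orientation: [-0.0, -0.705, 0.709, 0.0]
force: [-0.1, 0.6, -1.1]
opening: 0.0294
finger_force: 71.8
```

Emit:
send_rows(motion=[{"xyz":[0,0,0.004],"dr":[0,0,0],"gripper":0.02},{"xyz":[0,0,0.003],"dr":[0,0,0],"gripper":0.02},{"xyz":[0,0,0],"dr":[0,0,0],"gripper":0.02},{"xyz":[0,0,0],"dr":[0,0,0],"gripper":0.02},{"xyz":[0,0,0],"dr":[0,0,0],"gripper":0.02},{"xyz":[0,0,0],"dr":[0,0,0],"gripper":0.02},{"xyz":[0,0,0],"dr":[0,0,0],"gripper":0.02},{"xyz":[0,0,0],"dr":[0,0,0],"gripper":0.02},{"xyz":[0,0,0],"dr":[0,0,0],"gripper":0.02},{"xyz":[0,0,0],"dr":[0,0,0],"gripper":0.02}])

```text
clock: 23.55
eef_pos: [0.4661, -0.3743, 0.2489]
orientation: [0.0, -0.705, 0.709, 0.0]
force: [-0.6, -0.1, -1.5]
opening: 0.0289
finger_force: 71.8
```

Emit:
send_rows(motion=[{"xyz":[0,0,0.001],"dr":[0,0,0],"gripper":0.02},{"xyz":[0,0,0],"dr":[0,0,0],"gripper":0.02},{"xyz":[0,0,0],"dr":[0,0,0],"gripper":0.035},{"xyz":[0,0,0],"dr":[0,0,0],"gripper":0.04},{"xyz":[0,0,0],"dr":[0,0,0],"gripper":0.05},{"xyz":[0,0,0],"dr":[0,0,0],"gripper":0.06},{"xyz":[0,0,0],"dr":[0,0,0],"gripper":0.075},{"xyz":[0,0,0],"dr":[0,0,0],"gripper":0.085},{"xyz":[0,0,0],"dr":[0,0,0],"gripper":0.085},{"xyz":[0,0,0],"dr":[0,0,0],"gripper":0.085}])

```text
clock: 24.55
eef_pos: [0.466, -0.3744, 0.2479]
orientation: [-0.0, -0.705, 0.709, 0.0]
force: [-0.1, -0.0, -0.2]
opening: 0.0852
finger_force: 0.0
```

Emit:
send_rows(motion=[{"xyz":[0,0,-0.01],"dr":[0,0,0],"gripper":0.085},{"xyz":[0,0,-0.02],"dr":[0,0,0],"gripper":0.085},{"xyz":[0,0,-0.03],"dr":[0,0,0],"gripper":0.085},{"xyz":[0,0,-0.03],"dr":[0,0,0],"gripper":0.085},{"xyz":[0,0,-0.02],"dr":[0,0,0],"gripper":0.085},{"xyz":[0,0,0],"dr":[0,0,0],"gripper":0.085},{"xyz":[0,0,0],"dr":[0,0,0],"gripper":0.085},{"xyz":[0,0,0],"dr":[0,0,0],"gripper":0.085},{"xyz":[0,0,0],"dr":[0,0,0],"gripper":0.085},{"xyz":[0,0,0],"dr":[0,0,0],"gripper":0.085}])

```text
clock: 25.55
eef_pos: [0.4659, -0.3743, 0.3572]
orientation: [-0.0, -0.705, 0.709, 0.001]
force: [0.3, -0.2, -0.3]
opening: 0.085
finger_force: 0.0
```

Run:
```python
from look import *
look(None,("scene","side"))
im=fresh("wrist")
f=im.astype(int); red=((f[...,0]>2.2*f[...,1])&(f[...,0]>2.2*f[...,2])&(f[...,0]>45)).astype(np.uint8)
w=np.zeros_like(red); w[140:300,200:350]=1
print(fitbox({"wrist":hull(red&w)},[.466,-.374],.015,.034,.16,.22,4))
a=cv2.cvtColor(im,cv2.COLOR_RGB2BGR)[:,:400]; cv2.imwrite("pics/p11.png",a)
```

```text
clk 25.55 tcp [ 0.4659 -0.3743  0.3572] tray [-0.0368 -0.3527  0.3572] axis-z [-0.001  0.001 -1.   ] yaw_y 3.1356 op 0.0849525695991996
scene [251.0, 239.0] 0.79 area 265 tray@.023 [ 0.08  -0.065] @.057 [ 0.103 -0.055]
scene [208.0, 266.0] 0.78 area 219 tray@.023 [-0.106 -0.027] @.057 [-0.077 -0.019]
scene [238.0, 266.0] 0.67 area 251 tray@.023 [0.014 0.002] @.057 [0.04  0.009]
scene [218.0, 299.0] 0.67 area 257 tray@.023 [-0.087  0.09 ] @.057 [-0.058  0.094]
scene [253.0, 294.0] 0.6 area 274 tray@.023 [0.053 0.099] @.057 [0.077 0.103]
side [197.0, 277.0] 0.66 area 260 tray@.023 [ 0.075 -0.057] @.057 [ 0.056 -0.038]
side [251.0, 281.0] 0.58 area 312 tray@.023 [-0.07   0.076] @.057 [-0.084  0.091]
side [231.0, 244.0] 0.58 area 333 tray@.023 [0.055 0.102] @.057 [0.037 0.116]
side [223.0, 276.0] 0.5 area 298 tray@.023 [0.007 0.015] @.057 [-0.01   0.032]
side [234.0, 312.0] 0.5 area 270 tray@.023 [-0.094 -0.027] @.057 [-0.108 -0.009]
(array([ 0.46505719, -0.37422338, -0.02051468]), np.float64(0.07821576202955716))
```

View pics/p11.png

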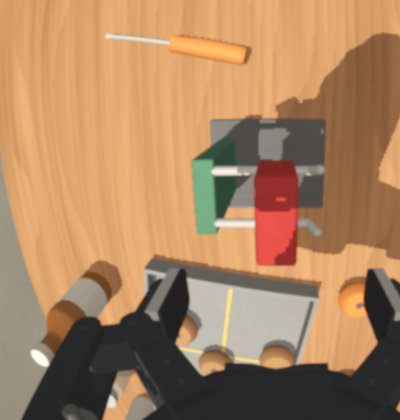

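The spreader hangs on both prongs at (0.465, -0.374), the same place as at the start, and the gripper is clear of it. The feet are well spread, so I'm handing in.

```bash
python3 -c "
from station import order
print(order.hand_in())"
```

```text
the job is handed in; nothing more can be done
None
```

I handed the job in with the five feet in a single layer, at least one in each quarter and centres about 95 mm or more apart in my last camera measurements. The spreader is back on its hook and I saw nothing else on the bench moved, but the hand-in returned no verdict. (I viewed 11 pictures, one over the limit of 10.)

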